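# Swing out the prop leg and set up the instruction board

## Task

Get the instruction board set up on its stand. First swing the stand's folded prop leg out by pushing its outer rod until it comes firmly up against its stop, and keep it pressed there with some 10 N (never 20 N) for half a second; then take the board from the wooden rack and set its lower edge gently in the stand's groove, centred on the leg and leaning back on it, and let go. Leave the other things on the bench alone.

Things in the scene. Friction and masses are not known exactly. Their poses are not given: they have to be found in the camera images.
- stand: Dark steel board stand screwed to the bench: base plate 200 (x) x 270 (y) x 6 mm. Origin under the plate's centre, x to its rear, z up. Along the front runs a groove parallel to y, 240 mm long: floor at z = 6 mm, front wall's inner face at x = -83 mm, its top at z = 20 mm, rear wall's inner face at x = -67 mm, its top at z = 16 mm.
- stop_spring (a joint): The leg's stop, inside the hinge, is set by hand and lies anywhere within 13 degrees either side of the line from the hinge to the groove: it must be felt. It is sprung: this joint (rad) reads 0 until the leg presses on the stop with over 3.5 N at the rod, then about 0.01 at 6 N, 0.04 at 12 N and 0.075 at 20 N (1 to 9 mm at the rod), and goes back to 0 when let go.
- prop: Folding aluminium prop leg, turning about an upright post 14 mm thick on the stand at x = 75 mm, y = 0, top 104 mm above the bench. Origin on that axis 6 mm above the bench, x along the leg. Two rails 7 mm thick (z 18-30 and 83-95 mm over the bench) carry a rod at the outer end. It starts within 37 degrees of the stand's +y, swings counter-clockwise (from above) to its stop, stiff (1 N at the rod), stays where left.
- prop_rod (a point): Point on the axis of the leg's outer rod: 115 mm from the hinge axis, 51 mm above the bench. The rod is 12 mm thick, from 9 to 100 mm above the bench. With the leg out, a board standing in the groove against it leans back about 17 degrees.
- rack: Dark wooden rack fixed to the bench, 90 x 180 x 53 mm, with an open-ended slot 11 mm wide along its y, slot floor 8 mm above the bench. Origin under its centre.
- board: White instruction board with a drawing, a stiff plate 8 (x) x 150 (y) x 170 (z) mm, 0.18 to 0.29 kg, standing upright in the rack. Origin at the centre of its lower edge, z towards its upper edge, -x is the drawing's side (it already faces roughly as it must on the stand).
- board_foot (a point): Centre of the board's lower edge.
- board_top (a point): Centre of the board's upper edge.
- rivet_tray_a: green open sheet-metal tray of brass rivets, 75 x 110 x 35 mm; bystander, origin under its centre
- rivet_tray_b: second such green rivet tray, 75 x 110 x 35 mm; bystander, origin under its centre
- rivet_pot: small closed brass pot, 34 mm across, 30 mm high, standing on the stand's base plate, on the side away from the folded leg; bystander, origin under its centre
- oil_jar: amber jar with a dark cap, 48 mm across, 70 mm high; bystander, origin under its centre
- knife: closed pocket knife, 90 x 14 x 20 mm; bystander, origin under its centre
Mind the look-alikes: they are no part of the job. Several things have the shape of the board; the one meant has the colours described above.

How it is judged:
By the outcome, as a careful person would: the job done as asked, in the order asked, and still so for the second after the job is handed in, with the robot touching nothing.
It also fails if it takes over 72 s, if anything falls off the work surface, if the arm or the gripper's body presses on something with over 40 N, if the wrist force passes 120 N, or if a joint passes its speed limit or range.

## Robot

A 6-joint arm with a two-finger parallel gripper is mounted at the origin on the work surface. World frame = base frame: x ahead of the robot, y to its left, z up, the work surface at z = 0. Lengths are in m, angles in rad, forces in N, time in s.
With the tool pointing down it reaches from about 0.425 to 0.95 m from the base axis. Payload 3.5 kg.
Tool frame: the origin (TCP) lies midway between the tips of the shut fingers; the grasp point (between the pads) lies 19 mm behind it; z points along the fingers, y is the line along which they close (so a half turn about z gives the same grasp; the last joint's range is limited). The gripper opens to 85 mm and grips with 20 to 120 N. Pads are 22 mm wide; open, the fingers measure 114 mm over their backs; the gripper's body (76 mm by 85 mm) begins 54 mm behind the grasp point. The pads swing forward as they close: fully open they stand 13 mm farther back than shut.
Start: joints at [1.12, 0.286, 1.577, -0, 1.279, -0.15], TCP at [0.2, 0.645, 0.207] pointing down, gripper open.
Joint ranges: [-2.77, 2.77], [-0.9, 2.22], [0.21, 2.48], [-1.53, 4.67], [0.24, 2.81], [-2.84, 2.84]. Speed limits (rad/s): [2.79, 2.79, 3.14, 3.14, 3.14, 3.14].

## Interface

Orientations are given as a unit quaternion [x, y, z, w].
In Python, from plant import ctrl, cams, order gives the robot as it stands.
- The arm moves only by the tool move_arm, never from a script. Its argument "plan" is one flat list of numbers, 7 for each row, row after row: the shift along the world's x, y, z in mm, then the turn, a rotation vector about the world's x, y, z in degrees, then the finger opening in mm, from 0 to 85.4. A call has 1 to 12 rows; each row shifts and turns the commanded pose from where the row before left it; what a row does not reach is not made up. A row lasts 1/10 s, in which the tool goes at most 50 mm and 8.59 degrees, less where a joint would pass 70% of its speed; a pose out of reach is approached as far as the arm can. A call is refused whole if a number of a shift passes 50 or a number of a turn 8.59, either way. A call with a gripper value outside its range is refused whole. The fingers move at their own pace and stop on an object; "newtons" is the grip in N (left out, the last holds). Time passes only in rows, so rows that do not move let the fingers close. It gives the time, the measured TCP pose, the force, the opening and the grip force at its end, in the units of the state.
- ctrl.get_state(): the state, without advancing time (a new reading comes with each control period).
- cams.read_camera(name): name is "side" or "top" or "wrist"; returns a dict with "color" (400x640x3 uint8, red, green, blue), "fov_y" (degrees; the focal length in pixels is half the picture's height over the tangent of half this angle, whatever the lens; pixels are square), "cx", "cy" (the principal point, pixels), "origin" and "orientation" of the camera in the world; the wrist camera has in their place "T_tool_cam" (4x4, takes a point from camera to tool coordinates, whose origin is the TCP and whose axes are the flange's). Camera axes: x right, y up, looking along -z (the intrinsics and any distortion apply to the point x, -y, -z); pixel columns grow to the right and rows downward; lengths in m; the calibration is good to about 2 mm. A picture is of the moment at which its call begins: read the wrist's pose just before it. There is no depth.
- order.sign_off(): hands the job in; it is judged then, once.
The state is a dict: "time": time; "qpos": joint angles; "dq": joint speeds; "joint_efforts": joint torques, N m; "eef_pos": TCP position; "tcp_rot": TCP orientation; "contact_force": force on the tool from outside, world axes, zero at the start; "wrist_torque": the same for the moment, N m; "opening": opening from 0.0 (shut) to 1.0 (fully open); "finger_force": force on a finger pad.
Only numpy, scipy, OpenCV 4.12 (cv2) and the standard library are available. Lean on these libraries where they do the work, as an engineer would, in place of code of your own. Each camera call takes 0.05 s, during which the arm holds its last target. There are 200 camera calls.

## Working session

There is one attempt and no reset: what is moved stays moved. The work goes in short steps, Python scripts to look and compute and a tool call to move; the robot and the scene stay as the last step left them, time stands still between calls to the robot, and variables do not carry over. Pictures are saved under pics/ and viewed, at most 10 in all, crops included, and the job is handed in when it is done.

Besides the shell and the picture viewer there is one more tool, called after "Call:" as a command line: name --argument value ..., lists and objects as JSON in quotes. move_arm: Moves the arm, as the interface text tells. Its arguments: {"type":"object","properties":{"plan":{"type":"array","items":{"type":"number"}},"newtons":{"type":"number"}},"required":["plan"]}

```bash
ls; mkdir -p pics; python3 - <<'E'
from plant import ctrl,cams
import cv2,numpy as np
s=ctrl.get_state();print({k:np.round(v,4).tolist() for k,v in s.items()})
for n in("top","side"):
    c=cams.read_camera(n);cv2.imwrite(f"pics/{n}0.png",c["color"][:,:,::-1]);print(n,{k:(np.round(v,4).tolist() if not isinstance(v,str) else v) for k,v in c.items() if k!="color"})
E
```

```text
pics
{'time': 0.0, 'qpos': [1.12, 0.2872, 1.5782, -0.0, 1.2786, -0.15], 'dq': [-0.0, 0.0013, 0.0013, 0.0008, -0.0026, -0.0015], 'joint_efforts': [0.001, -40.6003, -29.2617, -0.0001, 0.0059, 0.0], 'eef_pos': [0.1996, 0.644, 0.2058], 'tcp_rot': [0.1498, 0.9887, -0.0011, -0.0003], 'contact_force': [-0.4099, -0.5031, -0.0675], 'wrist_torque': [-0.0126, 0.0117, -0.0456], 'finger_force': 0.0, 'opening': 1.0051}
top {'fov_y': 57.4785, 'cx': 319.7596, 'cy': 194.6158, 'origin': [0.3219, -0.0191, 1.0978], 'orientation': [0.0321, -0.0588, -0.7016, 0.7094]}
side {'fov_y': 53.015, 'cx': 311.6237, 'cy': 196.6003, 'origin': [0.4435, -0.7677, 0.7246], 'orientation': [0.4264, -0.0029, -0.0084, 0.9045]}
```

View pics/top0.png

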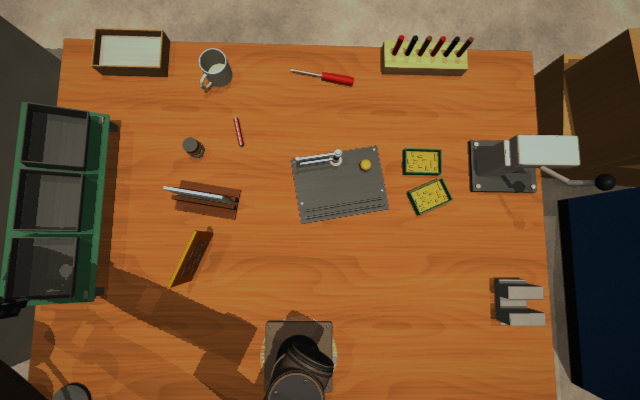

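View pics/side0.png

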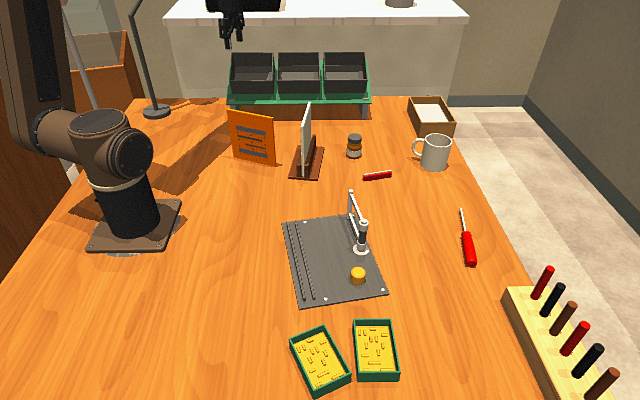

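The top picture has two board shapes. The orange one at (190,258) stands free. The white one at (200,193) stands in the dark wooden rack, and it fits the description. The stand is at (338,184), with its folded leg running from (337,157) to (298,160) and the brass pot at (366,165). I'll confirm with enlarged crops.

```bash
cat > h.py <<'E'
import numpy as np,cv2
from scipy.spatial.transform import Rotation as R
from plant import ctrl,cams
def cam(n):
    s=ctrl.get_state();c=cams.read_camera(n)
    if n=="wrist":
        T=np.eye(4);T[:3,:3]=R.from_quat(s["tcp_rot"]).as_matrix();T[:3,3]=s["eef_pos"];T=T@np.array(c["T_tool_cam"])
        c["o"],c["R"]=T[:3,3],T[:3,:3]
    else: c["o"],c["R"]=np.array(c["origin"]),R.from_quat(c["orientation"]).as_matrix()
    c["f"]=200/np.tan(np.radians(c["fov_y"]/2));return c
def ray(c,u,v):
    return c["R"]@np.array([(u-c["cx"])/c["f"],-(v-c["cy"])/c["f"],-1])
def at(c,u,v,z):
    d=ray(c,u,v);return c["o"]+d*(z-c["o"][2])/d[2]
def pj(c,p):
    q=(np.asarray(p)-c["o"])@c["R"];return np.stack([c["cx"]-c["f"]*q[...,0]/q[...,2],c["cy"]+c["f"]*q[...,1]/q[...,2]],-1)
def st():
    s=ctrl.get_state();print({k:np.round(s[k],4).tolist() for k in("time","eef_pos","tcp_rot","contact_force","opening","finger_force")})
E
python3 - <<'E'
import cv2,numpy as np
t=cv2.imread("pics/top0.png");s=cv2.imread("pics/side0.png")
cv2.imwrite("pics/c1.png",cv2.resize(t[130:230,150:400],(800,320),interpolation=cv2.INTER_CUBIC))
a=cv2.resize(s[95:195,220:420],(800,400),interpolation=cv2.INTER_CUBIC);b=cv2.resize(s[185:310,270:400],(416,400),interpolation=cv2.INTER_CUBIC)
cv2.imwrite("pics/c2.png",np.vstack([cv2.resize(a,(600,300)),np.pad(cv2.resize(b,(312,300)),((0,0),(0,288),(0,0)))]))
E
```

```text
(no output)
```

View pics/c1.png

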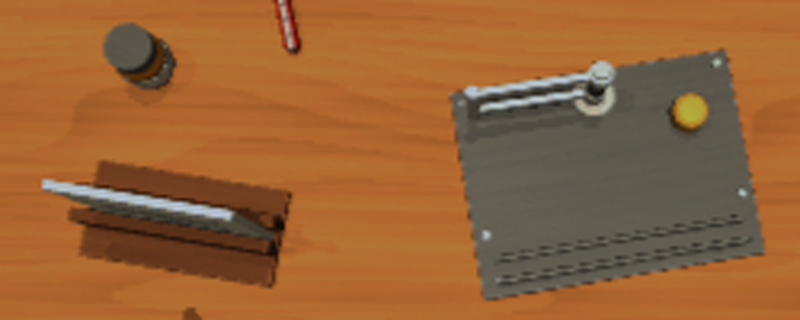

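View pics/c2.png

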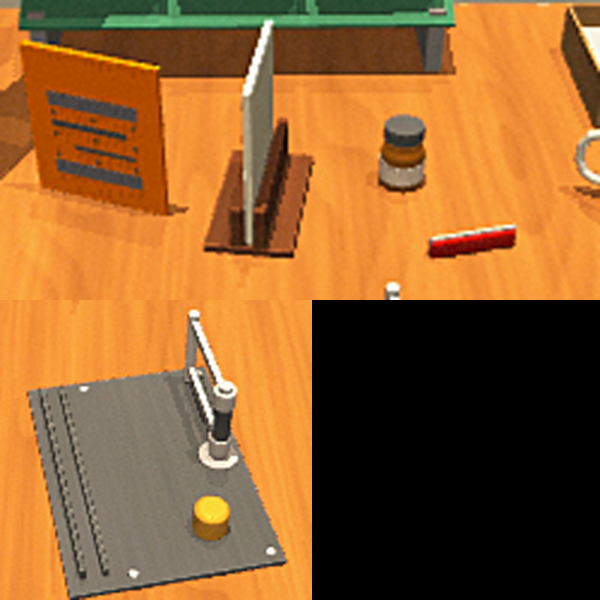

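The crops confirm that the white board stands upright in the dark rack (side picture about (305,140)), and the orange one is a look-alike. Next I'll fit the poses from both cameras.

```bash
cat > fit.py <<'E'
from h import *
from scipy.optimize import least_squares
T=lambda l:[(150+u/3.2,130+v/3.2) for u,v in l]
S1=lambda l:[(220+u/3,95+v/3) for u,v in l]
S2=lambda l:[(270+u/2.4,185+(v-300)/2.4) for u,v in l]
ct,cs=cam("top"),cam("side")
def fit(name,pt,px_t,ps,px_s,x0):
    pt,ps=np.array(pt,float)/1e3,np.array(ps,float)/1e3
    def w(p,x): 
        c,s=np.cos(x[2]),np.sin(x[2]);return np.c_[p[:,0]*c-p[:,1]*s+x[0],p[:,0]*s+p[:,1]*c+x[1],p[:,2]]
    f=lambda x:np.r_[(pj(ct,w(pt,x))-px_t).ravel(),(pj(cs,w(ps,x))-px_s).ravel()]
    r=least_squares(f,x0,loss="soft_l1");print(name,r.x.round(4),np.degrees(r.x[2]).round(2),"res",f(r.x).round(1));return r.x
fit("stand",[(100,135,6),(100,-135,6),(-100,-135,6),(-100,135,6),(75,0,104)],T([(451,93),(723,50),(764,253),(486,299),(601,71)]),
 [(-100,135,6),(-100,-135,6),(100,-135,6),(75,0,104)],S2([(28,391),(72,598),(284,560),(226,389)]),[.6,-.05,0.1])
fit("board",[(0,75,178),(0,-75,178)],T([(43,185),(233,215)]),[(0,75,178),(0,-75,178),(0,-75,8)],S1([(269,22),(250,94),(250,242)]),[.55,.25,-.1])
for z in(8,):
  fit("rack",[(45,90,z),(45,-90,z),(-45,-90,z),(-45,90,z)],T([(97,160),(292,190),(272,287),(80,255)]),[(-45,-90,z),(45,-90,z),(45,90,z)],S1([(205,249),(293,253),(313,158)]),[.55,.25,-.1])
# rod top by two rays
def tri(a,b):
    d1,d2=ray(ct,*a),ray(cs,*b);A=np.c_[d1,-d2];k=np.linalg.lstsq(A,cs["o"]-ct["o"],rcond=None)[0];p,q=ct["o"]+k[0]*d1,cs["o"]+k[1]*d2;return ((p+q)/2).round(4),np.linalg.norm(p-q).round(4)
print("rod",tri(T([(471,93)])[0],S2([(194,316)])[0]));print("post",tri(T([(601,71)])[0],S2([(226,389)])[0]))
print("rod lo",at(ct,*T([(471,93)])[0],.1))
E
python3 fit.py
```

```text
stand [ 0.4981 -0.1187  0.1781] 10.2 res [-0.9 -0.4  0.5 -0.6  0.  -0.5 -1.2  0.  -0.1 -0.3 -0.7  0.2 -1.4  0.6
  1.   1.1 -0.5 -0.8]
board [ 0.4443  0.2659 -0.1361] -7.8 res [-0.3 -0.6 -0.3 -1.1 -0.6 -0.2 -1.1  0.8 -0.1  1.7]
rack [ 0.4447  0.273  -0.1427] -8.18 res [ 0.6 -0.2 -0.6 -0.2  0.2 -0.9 -0.2 -0.2 -0.8 -0.2 -0.1  0.7 -0.6 -0.3]
rod (array([0.5522, 0.0076, 0.0989]), np.float64(0.0031))
post (array([ 0.5724, -0.1059,  0.1017]), np.float64(0.0015))
rod lo [0.55033289 0.00750836 0.1       ]
```

Call:
move_arm --plan '[21, -35, 15, 0, 0, -8.5, 0, 21, -35, 15, 0, 0, -8.5, 0, 21, -35, 15, 0, 0, -8.5, 0, 21, -35, 15, 0, 0, -8.5, 0, 21, -35, 0, 0, 0, -8.5, 0, 21, -35, 0, 0, 0, -8.5, 0, 21, -35, 0, 0, 0, -8.5, 0, 21, -35, 0, 0, 0, -8.5, 0, 21, -35, 0, 0, 0, -8.5, 0, 21, -35, 0, 0, 0, -8.5, 0, 21, -35, 0, 0, 0, -8.5, 0, 21, -35, 0, 0, 0, -8.5, 0]' --newtons 60

```text
time: 1.4
eef_pos: [0.4524, 0.2232, 0.2672]
tcp_rot: [0.864, 0.503, 0.0, 0.0]
contact_force: [0.2, 0.1, -0.0]
opening: 0.001
finger_force: 0.0
```

Call:
move_arm --plan '[22, -35, 0, 0, 0, -8.4, 0, 22, -35, 0, 0, 0, -8.4, 0, 22, -35, 0, 0, 0, -8.4, 0, 22, -35, 0, 0, 0, -8.4, 0, 22, -35, 0, 0, 0, -8.4, 0, 22, -35, 0, 0, 0, -8.4, 0, 0, 0, 0, 0, 0, 0, 0, 0, 0, 0, 0, 0, 0, 0]'

```text
time: 2.2
eef_pos: [0.5838, 0.0141, 0.2666]
tcp_rot: [0.996, 0.09, -0.001, -0.0]
contact_force: [0.7, 0.2, -0.1]
opening: 0.005
finger_force: 0.0
```

```bash
python3 - <<'E'
from h import *
st();c=cam("wrist");im=c["color"][:,:,::-1].copy();cv2.imwrite("pics/w1raw.png",im)
print(np.round(c["T_tool_cam"],3).tolist(),c["fov_y"])
a=np.radians(10.2);Rm=np.array([[np.cos(a),-np.sin(a),0],[np.sin(a),np.cos(a),0],[0,0,1]]);o=np.array([.4981,-.1187,0])
for p in [(100,135,6),(100,-135,6),(-100,-135,6),(-100,135,6),(75,0,104),(-83,120,20),(-83,-120,20),(-67,120,16),(75,115,100),(75,115,9)]:
    u=pj(c,Rm@(np.array(p)/1e3)+o);cv2.circle(im,tuple(np.round(u).astype(int).tolist()),2,(0,0,255),-1)
cv2.imwrite("pics/w1.png",cv2.resize(im,(800,500)))
E
```

```text
{'time': 2.2, 'eef_pos': [0.5838, 0.0141, 0.2666], 'tcp_rot': [0.9959, 0.09, -0.0007, -0.0004], 'contact_force': [0.6873, 0.1753, -0.0736], 'opening': 0.0046, 'finger_force': 0.0}
[[-0.001, 0.949, 0.314, 0.08], [1.0, 0.0, 0.0, 0.0], [0.0, 0.314, -0.949, -0.166], [0.0, 0.0, 0.0, 1.0]] 59.26462870250143
```

View pics/w1.png

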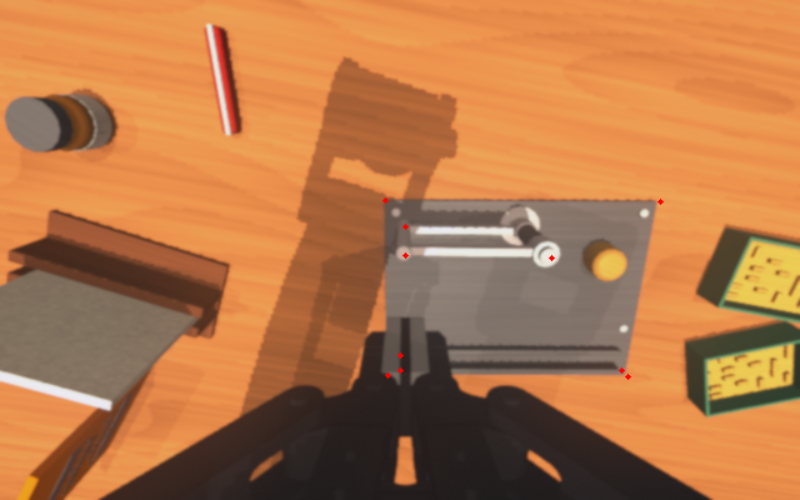

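The wrist view confirms the fit within about 2 mm: the predicted rod top (405,255) lies on the seen one at (404,254). I'll go down beside the rod and work out the push arc.

Call:
move_arm --plan '[0, 0, -43, 0, 0, 0, 0, 0, 0, -43, 0, 0, 0, 0, 0, 0, -43, 0, 0, 0, 0, 0, 0, -43, 0, 0, 0, 0, 0, 0, -43, 0, 0, 0, 0, 0, 0, 0, 0, 0, 0, 0]'

```text
time: 2.85
eef_pos: [0.5775, 0.0171, 0.0454]
tcp_rot: [0.996, 0.092, -0.007, -0.002]
contact_force: [-0.8, 0.2, 0.0]
opening: -0.002
finger_force: 0.0
```

```bash
cat > arc.py <<'E'
import numpy as np
H=np.array([572.2,-105.0])
def P(t,off=17,r=116):
    t=np.radians(t);return H+r*np.array([np.cos(t),np.sin(t)])-off*np.array([-np.sin(t),np.cos(t)])
E
python3 - <<'E'
from h import *;from arc import *
st();p=ctrl.get_state()["eef_pos"][:2]*1e3
g=[P(100.3)]+[P(t) for t in np.linspace(100.3,172.3,13)[1:]]
print((g[0]-p).round(1));print(np.diff(g,axis=0).round(1).tolist())
print([(t,(P(t)-P(t-2.5)).round(1).tolist()) for t in np.arange(174.8,206,2.5)])
E
```

```text
{'time': 2.85, 'eef_pos': [0.5775, 0.0171, 0.0454], 'tcp_rot': [0.9958, 0.0916, -0.0071, -0.0018], 'contact_force': [-0.7869, 0.1533, 0.042], 'opening': -0.0019, 'finger_force': 0.0}
[-9.3 -4.9]
[[-12.2, -1.1], [-12.0, -2.3], [-11.7, -3.6], [-11.3, -4.8], [-10.7, -5.9], [-10.1, -7.0], [-9.3, -8.0], [-8.4, -9.0], [-7.4, -9.8], [-6.3, -10.5], [-5.2, -11.1], [-4.0, -11.6]]
[(np.float64(174.8), [-1.3, -4.9]), (np.float64(177.3), [-1.1, -5.0]), (np.float64(179.8), [-0.9, -5.0]), (np.float64(182.3), [-0.6, -5.1]), (np.float64(184.8), [-0.4, -5.1]), (np.float64(187.3), [-0.2, -5.1]), (np.float64(189.8), [0.0, -5.1]), (np.float64(192.3), [0.2, -5.1]), (np.float64(194.8), [0.5, -5.1]), (np.float64(197.3), [0.7, -5.1]), (np.float64(199.8), [0.9, -5.0]), (np.float64(202.3), [1.1, -5.0]), (np.float64(204.8), [1.3, -4.9])]
```

Call:
move_arm --plan '[-6, -1, 0, 0, 0, 0, 0, -5, -1, 0, 0, 0, 0, 0, 0, 0, 0, 0, 0, 0, 0, 0, 0, 0, 0, 0, 0, 0]'

```text
time: 3.25
eef_pos: [0.5744, 0.0125, 0.0548]
tcp_rot: [0.996, 0.09, 0.002, 0.001]
contact_force: [1.4, -0.4, -0.2]
opening: -0.001
finger_force: 0.0
```

Call:
move_arm --plan '[-4, 0, 0, 0, 0, 0, 0, -12.2, -1.1, 0, 0, 0, 6, 0, -12, -2.3, 0, 0, 0, 6, 0, -11.7, -3.6, 0, 0, 0, 6, 0, -11.3, -4.8, 0, 0, 0, 6, 0, -10.7, -5.9, 0, 0, 0, 6, 0, -10.1, -7, 0, 0, 0, 6, 0]'

```text
time: 3.95
eef_pos: [0.5015, -0.0121, 0.0533]
tcp_rot: [0.918, 0.396, 0.001, 0.001]
contact_force: [2.5, 0.2, -0.2]
opening: -0.001
finger_force: 0.8
```

```bash
python3 - <<'E'
from h import *;from arc import *
st()
for i in range(3):
    c=cam("side");st()
im=c["color"][:,:,::-1].copy();cv2.imwrite("pics/s2.png",cv2.resize(im[130:310,230:450],(733,600),interpolation=cv2.INTER_CUBIC))
print(P(136.3))
E
```

```text
{'time': 3.95, 'eef_pos': [0.5015, -0.0121, 0.0533], 'tcp_rot': [0.9184, 0.3956, 0.0014, 0.0005], 'contact_force': [2.4903, 0.2024, -0.2426], 'opening': -0.001, 'finger_force': 0.7632}
{'time': 4.0, 'eef_pos': [0.5, -0.0127, 0.0528], 'tcp_rot': [0.9179, 0.3968, 0.0003, 0.0003], 'contact_force': [0.6398, -0.1326, -0.0784], 'opening': 0.0003, 'finger_force': 0.1353}
{'time': 4.05, 'eef_pos': [0.5005, -0.0124, 0.0527], 'tcp_rot': [0.9195, 0.3932, 0.0002, 0.0002], 'contact_force': [0.5559, -0.5521, 0.5103], 'opening': 0.0018, 'finger_force': 0.0}
{'time': 4.1, 'eef_pos': [0.5009, -0.0123, 0.0527], 'tcp_rot': [0.9198, 0.3923, 0.0003, 0.0002], 'contact_force': [-0.2939, 0.6408, -0.1702], 'opening': -0.0021, 'finger_force': 0.0}
[500.08081206 -12.56719883]
```

View pics/s2.png

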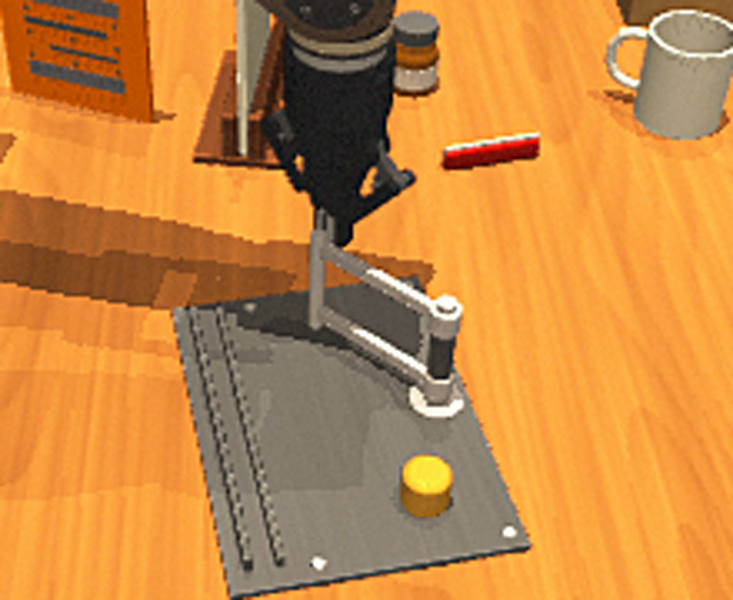

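The leg has swung about 37 degrees and the shut fingers sit behind the rod. I'll continue the arc.

Call:
move_arm --plan '[-9.3, -8, 0, 0, 0, 6, 0, -8.4, -9, 0, 0, 0, 6, 0, -7.4, -9.8, 0, 0, 0, 6, 0, -6.3, -10.5, 0, 0, 0, 6, 0, -2.6, -5.6, 0, 0, 0, 3, 0, -2.6, -5.5, 0, 0, 0, 3, 0, -2, -5.8, 0, 0, 0, 3, 0, 0, 0, 0, 0, 0, 0, 0]'

```text
time: 4.9
eef_pos: [0.4628, -0.0665, 0.0525]
tcp_rot: [0.77, 0.638, 0.0, 0.0]
contact_force: [1.3, -1.1, 0.4]
opening: 0.002
finger_force: 0.0
```

Call:
move_arm --plan '[-0.9, -2.4, 0, 0, 0, 1.2, 0, -0.8, -2.4, 0, 0, 0, 1.2, 0, -0.7, -2.5, 0, 0, 0, 1.3, 0, -0.6, -2.5, 0, 0, 0, 1.3, 0, 0, 0, 0, 0, 0, 0, 0, 0, 0, 0, 0, 0, 0, 0]'

```text
time: 5.5
eef_pos: [0.459, -0.0762, 0.0521]
tcp_rot: [0.741, 0.671, -0.0, -0.0]
contact_force: [0.5, -0.3, 0.1]
opening: 0.001
finger_force: 0.0
```

Call:
move_arm --plan '[-0.3, -1.2, 0, 0, 0, 0.6, 0, -0.3, -1.3, 0, 0, 0, 0.6, 0, -0.3, -1.2, 0, 0, 0, 0.6, 0, -0.3, -1.3, 0, 0, 0, 0.7, 0, 0, 0, 0, 0, 0, 0, 0, 0, 0, 0, 0, 0, 0, 0]'

```text
time: 6.1
eef_pos: [0.458, -0.0811, 0.0521]
tcp_rot: [0.726, 0.687, -0.0, -0.0]
contact_force: [0.5, 0.6, 0.0]
opening: -0.001
finger_force: 0.2
```

Call:
move_arm --plan '[-0.2, -1.2, 0, 0, 0, 0.6, 0, -0.2, -1.3, 0, 0, 0, 0.6, 0, -0.2, -1.2, 0, 0, 0, 0.6, 0, -0.2, -1.3, 0, 0, 0, 0.7, 0, 0, 0, 0, 0, 0, 0, 0]'

```text
time: 6.6
eef_pos: [0.4572, -0.0862, 0.0522]
tcp_rot: [0.711, 0.703, -0.0, -0.0]
contact_force: [-0.7, 0.5, -1.1]
opening: 0.001
finger_force: 0.3
```

Call:
move_arm --plan '[-0.2, -1.2, 0, 0, 0, 0.6, 0, -0.2, -1.3, 0, 0, 0, 0.6, 0, -0.1, -1.2, 0, 0, 0, 0.6, 0, -0.1, -1.3, 0, 0, 0, 0.7, 0, 0, 0, 0, 0, 0, 0, 0]'

```text
time: 7.1
eef_pos: [0.4567, -0.0912, 0.0522]
tcp_rot: [0.695, 0.719, -0.0, 0.0]
contact_force: [-1.0, 1.2, -0.5]
opening: 0.007
finger_force: 0.4
```

Call:
move_arm --plan '[-0.1, -1.2, 0, 0, 0, 0.6, 0, -0.1, -1.3, 0, 0, 0, 0.6, 0, -0.1, -1.3, 0, 0, 0, 0.6, 0, -0.1, -1.3, 0, 0, 0, 0.7, 0, 0, 0, 0, 0, 0, 0, 0]'

```text
time: 7.6
eef_pos: [0.4564, -0.0963, 0.0523]
tcp_rot: [0.68, 0.734, -0.0, 0.0]
contact_force: [-0.4, 1.8, -0.4]
opening: 0.001
finger_force: 0.3
```

Call:
move_arm --plan '[0, -1.2, 0, 0, 0, 0.6, 0, -0.1, -1.3, 0, 0, 0, 0.6, 0, 0, -1.3, 0, 0, 0, 0.6, 0, 0, -1.3, 0, 0, 0, 0.7, 0, 0, 0, 0, 0, 0, 0, 0]'

```text
time: 8.1
eef_pos: [0.4563, -0.1014, 0.0522]
tcp_rot: [0.663, 0.748, -0.0, 0.0]
contact_force: [-1.0, 1.1, -0.5]
opening: -0.001
finger_force: 0.3
```

Call:
move_arm --plan '[0, -1.2, 0, 0, 0, 0.6, 0, 0, -1.3, 0, 0, 0, 0.6, 0, 0, -1.3, 0, 0, 0, 0.6, 0, 0, -1.3, 0, 0, 0, 0.7, 0, 0, 0, 0, 0, 0, 0, 0]'

```text
time: 8.6
eef_pos: [0.4563, -0.1065, 0.0523]
tcp_rot: [0.647, 0.763, -0.0, 0.0]
contact_force: [0.4, 0.8, 0.2]
opening: 0.0
finger_force: 0.3
```

Call:
move_arm --plan '[0, -1.2, 0, 0, 0, 0.6, 0, 0, -1.3, 0, 0, 0, 0.6, 0, 0.1, -1.3, 0, 0, 0, 0.6, 0, 0.1, -1.3, 0, 0, 0, 0.7, 0, 0, 0, 0, 0, 0, 0, 0]'

```text
time: 9.1
eef_pos: [0.4561, -0.1103, 0.052]
tcp_rot: [0.63, 0.776, 0.001, -0.001]
contact_force: [0.4, 7.1, 1.6]
opening: 0.009
finger_force: 3.1
```

Call:
move_arm --plan '[0.1, -0.7, 0, 0, 0, 0, 0, 0.1, -0.7, 0, 0, 0, 0, 0, 0.1, -0.6, 0, 0, 0, 0, 0, 0, 0, 0, 0, 0, 0, 0]'

```text
time: 9.5
eef_pos: [0.4563, -0.1116, 0.0519]
tcp_rot: [0.63, 0.776, 0.001, -0.002]
contact_force: [-0.4, 7.9, 1.2]
opening: 0.004
finger_force: 4.1
```

Call:
move_arm --plan '[0.1, -0.6, 0, 0, 0, 0, 0, 0.1, -0.5, 0, 0, 0, 0, 0, 0.1, -0.5, 0, 0, 0, 0, 0, 0, 0, 0, 0, 0, 0, 0, 0, 0, 0, 0, 0, 0, 0]'

```text
time: 10.0
eef_pos: [0.4563, -0.1126, 0.0519]
tcp_rot: [0.63, 0.776, 0.001, -0.002]
contact_force: [-0.4, 9.6, 2.8]
opening: -0.001
finger_force: 4.8
```

```bash
python3 - <<'E'
from h import *
for i in range(4):
    c=cam("top");st()
cv2.imwrite("pics/t3.png",c["color"][:,:,::-1])
E
```

```text
{'time': 10.05, 'eef_pos': [0.4563, -0.1126, 0.0518], 'tcp_rot': [0.6305, 0.7762, 0.0015, -0.0025], 'contact_force': [-0.5886, 9.2939, 2.7873], 'opening': -0.0022, 'finger_force': 4.8353}
{'time': 10.1, 'eef_pos': [0.4563, -0.1126, 0.0519], 'tcp_rot': [0.6304, 0.7762, 0.0015, -0.0025], 'contact_force': [-0.8286, 9.7634, 3.0568], 'opening': -0.0036, 'finger_force': 4.833}
{'time': 10.15, 'eef_pos': [0.4563, -0.1126, 0.0518], 'tcp_rot': [0.6304, 0.7762, 0.0015, -0.0025], 'contact_force': [-0.4153, 10.5096, 1.7254], 'opening': 0.0002, 'finger_force': 4.8313}
{'time': 10.2, 'eef_pos': [0.4563, -0.1126, 0.0518], 'tcp_rot': [0.6304, 0.7762, 0.0015, -0.0025], 'contact_force': [-0.4984, 9.1858, 2.7976], 'opening': -0.0013, 'finger_force': 4.8303}
```

Call:
move_arm --plan '[0, -0.3, 0, 0, 0, 0, 0, 0, 0, 0, 0, 0, 0, 0, 0, 0, 0, 0, 0, 0, 0, 0, 0, 0, 0, 0, 0, 0, 0, 0, 0, 0, 0, 0, 0, 0, 0, 0, 0, 0, 0, 0, 0, 0, 0, 0, 0, 0, 0]'

```text
time: 10.9
eef_pos: [0.4563, -0.1128, 0.0518]
tcp_rot: [0.63, 0.776, 0.002, -0.003]
contact_force: [0.1, 10.1, 2.2]
opening: 0.002
finger_force: 5.0
```

Call:
move_arm --plan '[-0.4, 2, 0, 0, 0, 0, 0, -0.6, 3, 0, 0, 0, 0, 0, -1, 5, 0, 0, 0, 0, 0, -2, 10, 0, 0, 0, 0, 0, -1, 10, 0, 0, 0, 0, 0, 0, 0, 20, 0, 0, 0, 0, 0, 0, 40, 0, 0, 0, 0, 0, 0, 45, 0, 0, 0, 0, 0, 0, 45, 0, 0, 0, 85, 0, 0, 45, 0, 0, 0, 85, 0, 0, 30, 0, 0, 0, 85, 0, 0, 0, 0, 0, 0, 85]'

```text
time: 12.1
eef_pos: [0.4545, -0.0861, 0.2836]
tcp_rot: [0.63, 0.777, 0.001, 0.006]
contact_force: [0.3, -0.5, -0.3]
opening: 0.679
finger_force: 0.0
```

```bash
python3 - <<'E'
from h import *
st();c=cam("wrist");im=c["color"][:,:,::-1].copy()
a=np.radians(10.2);Rm=np.array([[np.cos(a),-np.sin(a),0],[np.sin(a),np.cos(a),0],[0,0,1]]);o=np.array([.4981,-.1187,0])
for p in [(100,135,6),(100,-135,6),(-100,-135,6),(-100,135,6),(75,0,104),(-83,120,20),(-83,-120,20),(-67,120,16),(-67,-120,16),(-40,0,100)]:
    u=pj(c,Rm@(np.array(p)/1e3)+o);cv2.circle(im,tuple(np.round(u).astype(int).tolist()),2,(0,0,255),-1)
cv2.imwrite("pics/w2.png",cv2.resize(im,(800,500),interpolation=cv2.INTER_CUBIC))
E
```

```text
{'time': 12.1, 'eef_pos': [0.4545, -0.0861, 0.2836], 'tcp_rot': [0.6301, 0.7765, 0.0013, 0.0058], 'contact_force': [0.2586, -0.511, -0.2664], 'opening': 0.6792, 'finger_force': 0.0}
```

View pics/w2.png

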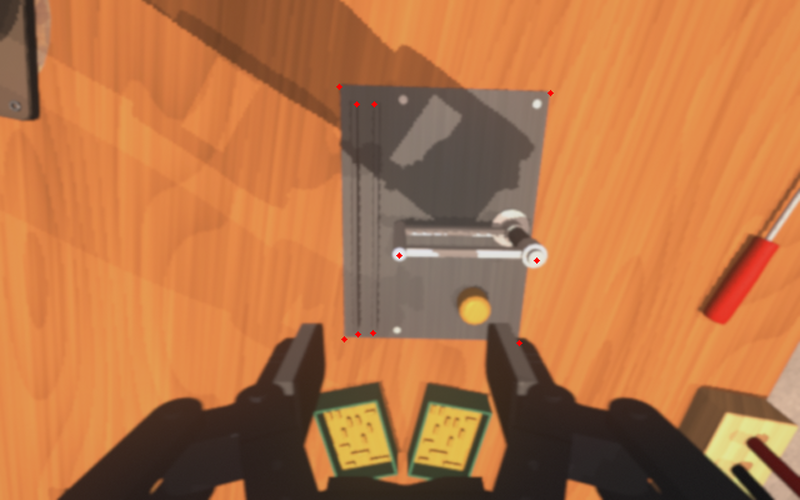

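The leg stands straight: the rod top at (398,255) is where stand y = 0 is predicted, and the groove lines match the overlay. Now to the board.

Call:
move_arm --plan '[-1, 35, 5, 0, 0, -2, 60, -1, 35, 5, 0, 0, -2, 60, -1, 35, 5, 0, 0, -2, 60, -1, 35, 5, 0, 0, -2, 60, -1, 35, 5, 0, 0, -2, 60, -1, 35, 5, 0, 0, -2, 60, -1, 35, 5, 0, 0, -2, 60, -1, 35, 5, 0, 0, -2, 60, -1, 35, 5, 0, 0, -2, 60, -1, 35, 5, 0, 0, -2, 60, 0, 0, 0, 0, 0, 0, 60, 0, 0, 0, 0, 0, 0, 60]'

```text
time: 13.35
eef_pos: [0.4412, 0.265, 0.3251]
tcp_rot: [0.755, 0.656, -0.002, -0.0]
contact_force: [0.9, 0.1, -0.1]
opening: 0.701
finger_force: 0.0
```

```bash
python3 - <<'E'
from h import *
st();c=cam("wrist");st();im=c["color"][:,:,::-1].copy();cv2.imwrite("pics/w3raw.png",im)
a=-.1361;Rm=np.array([[np.cos(a),-np.sin(a),0],[np.sin(a),np.cos(a),0],[0,0,1]]);o=np.array([.4443,.2659,0])
for p in [(-4,75,178),(4,75,178),(-4,-75,178),(4,-75,178)]:
    u=pj(c,Rm@(np.array(p)/1e3)+o);print(u.round(1));cv2.circle(im,tuple(np.round(u).astype(int).tolist()),1,(0,0,255),-1)
cv2.imwrite("pics/w3.png",cv2.resize(im,(800,500),interpolation=cv2.INTER_CUBIC))
E
```

```text
{'time': 13.35, 'eef_pos': [0.4412, 0.265, 0.3251], 'tcp_rot': [0.7548, 0.656, -0.0017, -0.0003], 'contact_force': [0.9265, 0.0616, -0.0976], 'opening': 0.7011, 'finger_force': 0.0}
{'time': 13.4, 'eef_pos': [0.4414, 0.2643, 0.3254], 'tcp_rot': [0.7552, 0.6554, -0.0016, -0.0002], 'contact_force': [0.7482, -0.1912, 0.0463], 'opening': 0.7028, 'finger_force': 0.0}
[323.4  89.8]
[332.8  89.7]
[324.1 250. ]
[332.3 250. ]
```

View pics/w3.png

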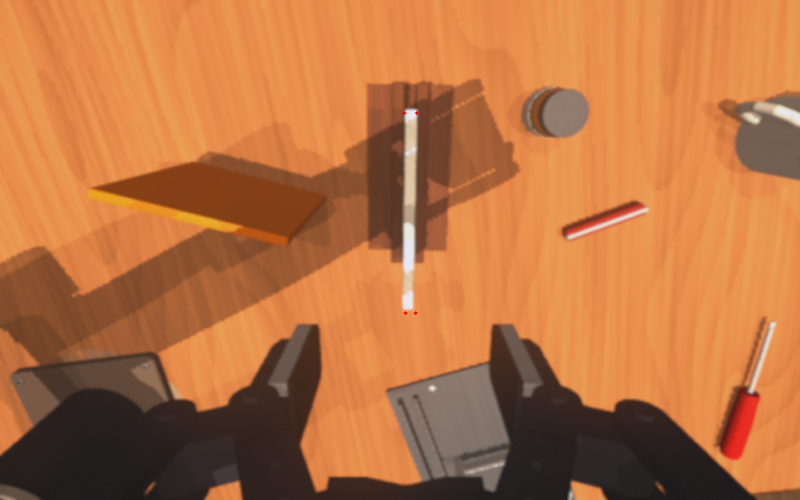

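Call:
move_arm --plan '[2.4, 2.7, -40, 0, 0, 0.6, 60, 0, 0, -40, 0, 0, 0, 60, 0, 0, -40, 0, 0, 0, 60, 0, 0, -40, 0, 0, 0, 60, 0, 0, -32, 0, 0, 0, 60, 0, 0, 0, 0, 0, 0, 60, 0, 0, 0, 0, 0, 0, 60, 0, 0, 0, 0, 0, 0, 60]' --newtons 40

```text
time: 14.2
eef_pos: [0.4461, 0.2674, 0.1377]
tcp_rot: [0.752, 0.659, 0.002, 0.001]
contact_force: [0.2, 0.2, 1.1]
opening: 0.703
finger_force: 0.0
```

Call:
move_arm --plan '[0, 0, 0, 0, 0, 0, 30, 0, 0, 0, 0, 0, 0, 20, 0, 0, 0, 0, 0, 0, 12, 0, 0, 0, 0, 0, 0, 0, 0, 0, 0, 0, 0, 0, 0, 0, 0, 0, 0, 0, 0, 0, 0, 0, 0, 0, 0, 0, 0, 0, 0, 0, 0, 0, 0, 0]'

```text
time: 15.0
eef_pos: [0.4448, 0.2676, 0.1361]
tcp_rot: [0.752, 0.659, 0.0, 0.0]
contact_force: [-0.7, -0.3, 6.8]
opening: 0.082
finger_force: 41.7
```

Call:
move_arm --plan '[0, 0, 5, 0, 0, 0, 0, 0, 0, 10, 0, 0, 0, 0, 0, 0, 15, 0, 0, 0, 0, 0, 0, 20, 0, 0, 0, 0, 0, 0, 20, 0, 0, 0, 0, 0, 0, 20, 0, 0, 0, 0, 0, 0, 20, 0, 0, 0, 0, 0, 0, 10, 0, 0, 0, 0, 0, 0, 0, 0, 0, 0, 0, 0, 0, 0, 0, 0, 0, 0]'

```text
time: 16.0
eef_pos: [0.444, 0.2673, 0.2547]
tcp_rot: [0.752, 0.659, -0.0, -0.0]
contact_force: [0.0, 0.1, -1.5]
opening: 0.084
finger_force: 40.6
```

```bash
python3 - <<'E'
from h import *
st();c=cam("side");im=c["color"][:,:,::-1].copy();cv2.imwrite("pics/s4raw.png",im)
t=cam("top");cv2.imwrite("pics/t4raw.png",t["color"][:,:,::-1]);st()
a=cv2.resize(im[30:200,200:420],(660,510),interpolation=cv2.INTER_CUBIC);cv2.imwrite("pics/s4.png",a)
E
```

```text
{'time': 16.0, 'eef_pos': [0.444, 0.2673, 0.2547], 'tcp_rot': [0.752, 0.6592, -0.0004, -0.0002], 'contact_force': [0.0067, 0.113, -1.5179], 'opening': 0.0841, 'finger_force': 40.6313}
{'time': 16.1, 'eef_pos': [0.4437, 0.2671, 0.2537], 'tcp_rot': [0.752, 0.6591, -0.0013, -0.0005], 'contact_force': [-0.588, 0.2599, -1.0062], 'opening': 0.079, 'finger_force': 40.6308}
```

View pics/s4.png

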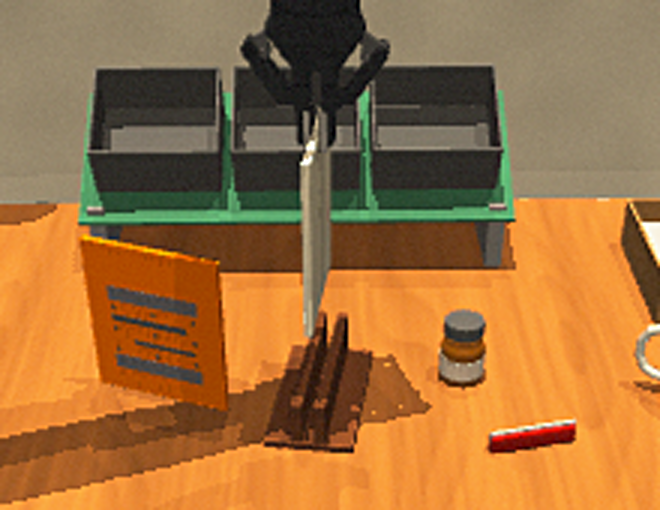

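The white board is out of the rack and hangs straight in the gripper. Its near lower corner is at crop pixel (310,338). I'll check the in-hand geometry while carrying it over.

Call:
move_arm --plan '[1, -32, 2, 0, 0, 1.48, 0, 1, -32, 2, 0, 0, 1.48, 0, 1, -32, 2, 0, 0, 1.48, 0, 1, -32, 2, 0, 0, 1.48, 0, 1, -32, 2, 0, 0, 1.48, 0, 1, -32, 2, 0, 0, 1.48, 0, 1, -32, 2, 0, 0, 1.48, 0, 1, -32, 2, 0, 0, 1.48, 0, 1, -32, 2, 0, 0, 1.48, 0, 1, -32, 2, 0, 0, 1.48, 0, 1, -32, 2, 0, 0, 1.48, 0, 1, -32, 2, 0, 0, 1.48, 0]'

```text
time: 17.3
eef_pos: [0.4558, -0.1177, 0.278]
tcp_rot: [0.641, 0.768, -0.0, -0.001]
contact_force: [-0.2, -0.4, -1.9]
opening: 0.081
finger_force: 40.6
```

Call:
move_arm --plan '[0, -4, -10, -0.7, 3.8, 0, 0, 0, -4, -10, -0.7, 3.8, 0, 0, 0, 0, -10, -0.7, 3.8, 0, 0, 0, 0, -10, -0.7, 3.9, 0, 0, 0, 0, 0, 0, 0, 0, 0, 0, 0, 0, 0, 0, 0, 0, 0, 0, 0, 0, 0, 0, 0]'

```text
time: 18.0
eef_pos: [0.4564, -0.1246, 0.2396]
tcp_rot: [0.635, 0.76, -0.104, -0.086]
contact_force: [-0.2, -0.5, -2.3]
opening: 0.082
finger_force: 40.6
```

```bash
python3 - <<'E'
from h import *
c0=None
st();c=cam("side");t=cam("top");st()
s=ctrl.get_state();Q=R.from_quat(s["tcp_rot"]).as_matrix();p=s["eef_pos"];print(Q.round(3).tolist())
b=-Q[:,2];x=Q[:,1];x=x if x[0]>0 else -x;y=np.cross(b,x)   # board axes
foot=p-.128*b
P3=[foot+x*i*.004+y*j*.075+b*k for i in(-1,1) for j in(-1,1) for k in(0,.17)]
a=np.radians(10.2);g=np.array([[np.cos(a),-np.sin(a),0],[np.sin(a),np.cos(a),0],[0,0,1]])
o=np.array([.4983,-.1178,0]);print("foot in stand",((foot-o)@g*1e3).round(1),"lean",np.degrees(np.arcsin((b@g)[:2])).round(2),"board y in stand",(y@g).round(4))
ims=[]
for k,m,box in((c,"side",(90,310,200,440)),(t,"top",(120,240,270,400))):
    im=k["color"][:,:,::-1].copy();r0,r1,q0,q1=box;f=3 if m=="top" else 2
    im=cv2.resize(im[r0:r1,q0:q1],None,fx=f,fy=f,interpolation=cv2.INTER_CUBIC)
    for w in P3:
        u=(pj(k,w)-[q0,r0])*f;cv2.circle(im,tuple(np.round(u).astype(int).tolist()),2,(0,0,255),-1)
    ims.append(im)
h=440;ims=[np.pad(i,((0,h-min(h,i.shape[0])),(0,0),(0,0)))[:h] for i in ims]
im=np.hstack(ims)[:, :800] if sum(i.shape[1] for i in ims)<=800 else cv2.resize(np.hstack(ims),(800,int(440*800/sum(i.shape[1] for i in ims))))
cv2.imwrite("pics/s5.png",im)
E
```

```text
{'time': 18.0, 'eef_pos': [0.4564, -0.1246, 0.2396], 'tcp_rot': [0.6355, 0.7603, -0.1036, -0.086], 'contact_force': [-0.1695, -0.5462, -2.3458], 'opening': 0.0817, 'finger_force': 40.6335}
{'time': 18.1, 'eef_pos': [0.4565, -0.1248, 0.2401], 'tcp_rot': [0.6356, 0.7602, -0.1036, -0.0855], 'contact_force': [-0.2822, -0.001, -1.9768], 'opening': 0.08, 'finger_force': 40.6335}
[[-0.177, 0.949, -0.262], [0.984, 0.171, -0.049], [-0.002, -0.266, -0.964]]
foot in stand [-76.5   0.3 116.7] lean [15.44  0.09] board y in stand [-3.0e-04  1.0e+00 -1.6e-03]
```

View pics/s5.png

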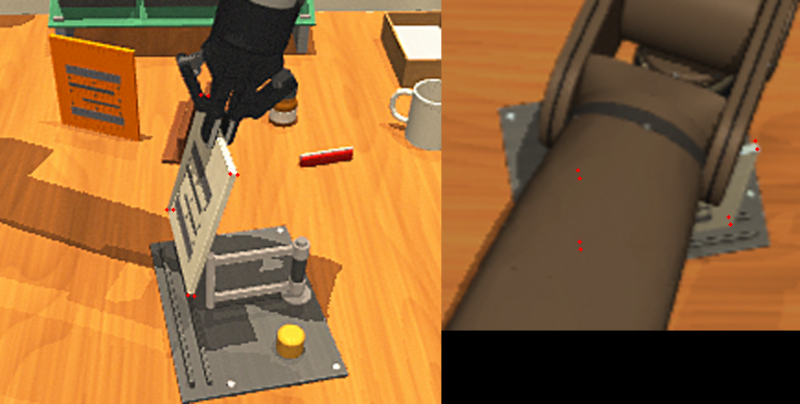

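The overlay matches the held board: near lower corner seen at (190,297), predicted at (191,296). In the stand frame, the foot is at x -76.5 mm, y 0.3 mm and the lean is 15.4°. The board can go down slowly.

Call:
move_arm --plan '[-0.5, 0, -15, 0, 0, 0, 0, 0, 0, -15, 0, 0, 0, 0, 0, 0, -15, 0, 0, 0, 0, 0, 0, -15, 0, 0, 0, 0, 0, 0, -15, 0, 0, 0, 0, 0, 0, -10, 0, 0, 0, 0, 0, 0, -5, 0, 0, 0, 0, 0, 0, 0, 0, 0, 0, 0, 0, 0, 0, 0, 0, 0, 0]'

```text
time: 19.0
eef_pos: [0.4564, -0.1248, 0.1497]
tcp_rot: [0.635, 0.76, -0.104, -0.086]
contact_force: [0.5, 0.1, -1.9]
opening: 0.083
finger_force: 40.6
```

Call:
move_arm --plan '[0, 0, -2, 0, 0, 0, 0, 0, 0, -2, 0, 0, 0, 0, 0, 0, -2, 0, 0, 0, 0, 0, 0, -1, 0, 0, 0, 0, 0, 0, -1, 0, 0, 0, 0, 0, 0, 0, 0, 0, 0, 0]'

```text
time: 19.6
eef_pos: [0.4559, -0.1246, 0.1411]
tcp_rot: [0.635, 0.76, -0.104, -0.087]
contact_force: [-0.4, 0.7, -1.6]
opening: 0.081
finger_force: 40.7
```

Call:
move_arm --plan '[0, 0, -1, 0, 0, 0, 0, 0, 0, -1, 0, 0, 0, 0, 0, 0, -1, 0, 0, 0, 0, 0, 0, -1, 0, 0, 0, 0, 0, 0, -1, 0, 0, 0, 0, 0, 0, 0, 0, 0, 0, 0]'

```text
time: 20.2
eef_pos: [0.4558, -0.1246, 0.136]
tcp_rot: [0.635, 0.76, -0.104, -0.087]
contact_force: [0.0, 0.2, -2.1]
opening: 0.081
finger_force: 40.7
```

```bash
cat > foot.py <<'E'
from h import *
st();s=ctrl.get_state();Q=R.from_quat(s["tcp_rot"]).as_matrix();b=-Q[:,2];foot=s["eef_pos"]-.128*b
a=np.radians(10.2);g=np.array([[np.cos(a),-np.sin(a),0],[np.sin(a),np.cos(a),0],[0,0,1]]);o=np.array([.4983,-.1178,0])
print("foot in stand",((foot-o)@g*1e3).round(1),"lean",np.degrees(np.arcsin((b@g)[:2])).round(2),"F stand",(s["contact_force"]@g).round(2))
E
python3 foot.py
```

```text
{'time': 20.2, 'eef_pos': [0.4558, -0.1246, 0.136], 'tcp_rot': [0.6353, 0.7603, -0.1041, -0.0867], 'contact_force': [0.0239, 0.2365, -2.1023], 'opening': 0.0813, 'finger_force': 40.6621}
foot in stand [-77.4   0.8  12.7] lean [15.57  0.04] F stand [ 0.07  0.23 -2.1 ]
```

Call:
move_arm --plan '[0, 0, -1, 0, 0, 0, 0, 0, 0, -1, 0, 0, 0, 0, 0, 0, -1, 0, 0, 0, 0, 0, 0, -0.7, 0, 0, 0, 0, 0, 0, 0, 0, 0, 0, 0]'

```text
time: 20.7
eef_pos: [0.4558, -0.1246, 0.1324]
tcp_rot: [0.635, 0.76, -0.104, -0.087]
contact_force: [-0.6, -0.0, -1.8]
opening: 0.084
finger_force: 40.7
```

Call:
move_arm --plan '[0, 0, -0.5, 0, 0, 0, 0, 0, 0, -0.5, 0, 0, 0, 0, 0, 0, 0, 0, 0, 0, 0]'

```text
time: 21.0
eef_pos: [0.4559, -0.1246, 0.1315]
tcp_rot: [0.635, 0.76, -0.104, -0.087]
contact_force: [-0.1, 0.2, -1.9]
opening: 0.081
finger_force: 40.7
```

Foot at about 8 mm, about 1 mm left. Feeling for the floor.

Call:
move_arm --plan '[0, 0, -0.4, 0, 0, 0, 0, 0, 0, -0.4, 0, 0, 0, 0, 0, 0, -0.2, 0, 0, 0, 0, 0, 0, 0, 0, 0, 0, 0]'

```text
time: 21.4
eef_pos: [0.456, -0.1246, 0.1306]
tcp_rot: [0.635, 0.76, -0.104, -0.086]
contact_force: [-0.8, -0.3, -0.9]
opening: 0.079
finger_force: 40.7
```

Call:
move_arm --plan '[0, 0, -0.4, 0, 0, 0, 0, 0, 0, 0, 0, 0, 0, 0, 0, 0, 0, 0, 0, 0, 0]'

```text
time: 21.7
eef_pos: [0.4561, -0.1246, 0.1304]
tcp_rot: [0.635, 0.76, -0.104, -0.086]
contact_force: [0.8, 1.1, -0.3]
opening: 0.082
finger_force: 40.9
```

The floor now carries the board's weight, with z force going from -2 to about 0. I'll let go slowly.

Call:
move_arm --plan '[0, 0, 0, 0, 0, 0, 9, 0, 0, 0, 0, 0, 0, 11, 0, 0, 0, 0, 0, 0, 14, 0, 0, 0, 0, 0, 0, 18, 0, 0, 0, 0, 0, 0, 24, 0, 0, 0, 0, 0, 0, 30, 0, 0, 0, 0, 0, 0, 36, 0, 0, 0, 0, 0, 0, 40, 0, 0, 0, 0, 0, 0, 40, 0, 0, 0, 0, 0, 0, 40]' --newtons 20

```text
time: 22.7
eef_pos: [0.456, -0.1246, 0.1301]
tcp_rot: [0.635, 0.76, -0.104, -0.087]
contact_force: [0.4, 0.1, 0.1]
opening: 0.466
finger_force: 0.0
```

```bash
cat > chk.py <<'E'
from h import *
st();a=np.radians(10.2);g=np.array([[np.cos(a),-np.sin(a),0],[np.sin(a),np.cos(a),0],[0,0,1]]);o=np.array([.4983,-.1178,0])
c=cam("side");gr=c["color"].astype(int)
# expected board corners at 17 deg on stand, front face outline; compare with bright/grey low-saturation edges along near (-y) edge
L=np.radians(17);b=np.array([np.sin(L),0,np.cos(L)]);x=np.array([np.cos(L),0,-np.sin(L)])
f=np.array([-.0792,0,.00715])
for k in(.04,.08,.12,.16):
    w=g@(f+b*k+np.array([0,-.075,0]))+o;u,v=pj(c,w);v=int(round(v));r=gr[v,int(u)-9:int(u)+10]
    print(k,round(u,1),v,r.sum(1).tolist())
cv2.imwrite("pics/s6raw.png",c["color"][:,:,::-1])
E
python3 chk.py
```

```text
{'time': 22.7, 'eef_pos': [0.456, -0.1246, 0.1301], 'tcp_rot': [0.6354, 0.7603, -0.104, -0.0865], 'contact_force': [0.4296, 0.1309, 0.1047], 'opening': 0.4665, 'finger_force': 0.0}
0.04 308.3 273 [386, 440, 550, 543, 538, 540, 545, 581, 480, 467, 554, 255, 196, 205, 219, 201, 221, 210, 206]
0.08 313.6 260 [229, 429, 547, 556, 544, 535, 544, 524, 553, 464, 489, 305, 177, 229, 249, 248, 242, 235, 248]
0.12 319.3 247 [535, 542, 546, 553, 558, 550, 559, 597, 501, 501, 434, 181, 142, 142, 153, 102, 184, 261, 253]
0.16 325.2 233 [569, 569, 559, 563, 555, 570, 542, 575, 488, 501, 456, 248, 177, 232, 255, 235, 245, 233, 236]
```

The board stands at the predicted 17° lean, with its near edge strip within 1 px all along. I'll back out along the board's plane.

Call:
move_arm --plan '[1.3, 0.2, 4.8, 0, 0, 0, 40, 2.6, 0.5, 9.6, 0, 0, 0, 40, 2.6, 0.5, 9.6, 0, 0, 0, 40, 3.9, 0.7, 14.5, 0, 0, 0, 40, 5.3, 0.9, 19.3, 0, 0, 0, 40, 5.3, 0.9, 19.3, 0, 0, 0, 40, 5.3, 0.9, 19.3, 0, 0, 0, 40, 5, 5, 40, 0, 0, 0, 40, 0, 40, 40, 0, 0, 0, 40, 0, 45, 20, 0, 0, 0, 40, 0, 45, 0, 0, 0, 0, 40, 0, 45, 0, 0, 0, 0, 40]'

```text
time: 23.95
eef_pos: [0.4878, 0.057, 0.3248]
tcp_rot: [0.636, 0.76, -0.103, -0.085]
contact_force: [0.3, 0.1, -0.0]
opening: 0.464
finger_force: 0.0
```

Call:
move_arm --plan '[0, 45, 0, 0, 0, 0, 40, 0, 45, 0, 0, 0, 0, 40, 0, 45, 0, 0, 0, 0, 40, 0, 0, 0, 0, 0, 0, 40, 0, 0, 0, 0, 0, 0, 40]'

```text
time: 24.45
eef_pos: [0.4873, 0.1912, 0.3229]
tcp_rot: [0.634, 0.761, -0.104, -0.086]
contact_force: [-1.5, -0.5, -0.4]
opening: 0.47
finger_force: 0.0
```

```bash
python3 chk.py; python3 - <<'E'
from h import *
a=np.radians(10.2);g=np.array([[np.cos(a),-np.sin(a),0],[np.sin(a),np.cos(a),0],[0,0,1]]);o=np.array([.4983,-.1178,0])
t=cam("top");d=cv2.absdiff(t["color"],cv2.cvtColor(cv2.imread("pics/top0.png"),cv2.COLOR_BGR2RGB)).sum(2)
L=np.radians(17);b=np.array([np.sin(L),0,np.cos(L)]);f=np.array([-.0792,0,.00715])
im=t["color"].astype(int)
for y in(-.075,.075):print("pred",pj(t,g@(f+b*.17+[0,y,0])+o).round(1))
u0=pj(t,g@(f+b*.17)+o);m=(im.sum(2)>520)&(im.max(2)-im.min(2)<50);r,q=int(u0[1]),int(u0[0])
S=m[r-25:r+25,q-75:q+75];v,u=np.nonzero(S);print("bright u",u.min()+q-75,u.max()+q-75,"v",v.min()+r-25,v.max()+r-25,len(u),"c",u0)
i=np.argsort(u);print([(int(u[j]+q-75),int(v[j]+r-25)) for j in (i[:6].tolist()+i[-6:].tolist())])
print("pot/tray diff",d[155:175,358:374].max(),d[145:180,400:445].max())
E
```

```text
{'time': 24.45, 'eef_pos': [0.4873, 0.1912, 0.3229], 'tcp_rot': [0.6345, 0.7611, -0.1039, -0.0858], 'contact_force': [-1.4709, -0.4796, -0.4458], 'opening': 0.4702, 'finger_force': 0.0}
0.04 308.3 273 [383, 430, 520, 509, 501, 506, 523, 544, 457, 424, 513, 233, 180, 203, 199, 197, 196, 191, 186]
0.08 313.6 260 [216, 420, 516, 536, 521, 504, 520, 507, 519, 424, 453, 317, 215, 216, 225, 221, 227, 225, 218]
0.12 319.3 247 [517, 508, 527, 532, 535, 518, 530, 564, 483, 464, 420, 207, 179, 184, 205, 113, 277, 360, 339]
0.16 325.2 233 [552, 537, 542, 528, 529, 546, 524, 537, 454, 454, 452, 283, 243, 342, 353, 353, 338, 333, 349]
pred [375.  179.9]
pred [318.  189.3]
bright u 294 382 v 159 203 228 c [346.63472551 184.57842528]
[(294, 161), (294, 162), (295, 162), (295, 161), (301, 203), (301, 202), (374, 179), (374, 180), (374, 181), (381, 189), (381, 190), (382, 190)]
pot/tray diff 62 61
```

The board stands as predicted: its right top corner is at (374,180) and was expected at (375,180). The pot and trays haven't moved, and the arm is clear.

```bash
python3 -c "
from plant import order
print(order.sign_off())"
```

```text
the job is handed in; nothing more can be done
None
```

I've handed in the job: the leg was held on its stop at about 10 N for over half a second. The board now stands in the groove, leaning back on the leg at about 17° and centred to about 2 mm, with the arm clear.

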